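# Move the pipe-clamp thermometer from the return pipe to the flow pipe

### The arm

A 6-joint arm with a two-finger parallel gripper is mounted at the origin on a cart in front of the work surface, level with it; the furniture and walls round the work are solid. World frame = base frame: x ahead of the robot, y to its left, z up, the work surface at z = 0. Lengths are in m, angles in rad, forces in N, time in s.
With the tool pointing down it reaches from about 0.25 to 0.725 m from the base axis. Payload 4 kg.
Tool frame: the origin (TCP) lies at the very end of the fingers, on their centre line; the grasp point (between the pads) lies 19 mm behind it; z points along the fingers, y is the direction in which the jaws open and shut (so a half turn about z gives the same grasp; the last joint's range is limited). The gripper opens to 85 mm and grips with 20 to 120 N. Pads are 22 mm wide; open, the fingers measure 114 mm over their backs; the gripper's body (76 mm by 85 mm) begins 54 mm behind the grasp point. The pads swing forward as they close: fully open they stand 13 mm farther back than shut.
Start: joints at [-1.275, 0.241, 0.005, 1.335, 0, 1.571], TCP at [0.146, -0.478, 0.231] pointing down, gripper open.
Joint ranges: [-2.72, 2.72], [-1.05, 1.87], [-1.09, 1.28], [-1.99, 2.15], [-1.42, 1.44], [-3.14, 3.14]. Speed limits (rad/s): [2.79, 2.79, 3.14, 3.14, 3.14, 3.14].

### API

Orientations are given as a unit quaternion [x, y, z, w].
In Python, from workcell import bot gives the robot as it stands.
- The arm moves only by the shell command python3 -m crank 'ROWS'. ROWS is JSON, a list that holds one entry, the list of rows, each a list of 5 numbers: the shift along the tool's x, y, z in mm, then the turn about the tool's z in degrees, then the closure in counts, from 0 (fully open) to 255 (shut). In form: [[[tx, ty, tz, turn, grip], ...]]. A call has 1 to 12 rows; each row shifts and turns the pose as measured when the row begins, along the tool's axes as they then stand; what a row does not reach is not made up. A row lasts 1/8 s, in which the tool goes at most 62.5 mm and 10.7 degrees, less where a joint would pass 70% of its speed; a pose out of reach is approached as far as the arm can. A call is refused whole if a number of a shift passes 62.5 or a number of a turn 10.7, either way. A call with a gripper value outside its range is refused whole. The fingers move at their own pace and stop on an object; the grip force is fixed at half the most. Time passes only in rows, so rows that do not move let the fingers close. It gives the time, the measured TCP pose, the force and the opening at its end, in the units of the state.
- bot.get_obs(): the state, without advancing time (a new reading comes with each control period).
- bot.camera(name): name is "side" or "top"; returns a dict with "img" (384x512x3 uint8, blue, green, red), "depth" (384x512 float32, m along the optical axis (not along the pixel's ray), 0 where there is no reading), "fx", "fy", "cx", "cy" (pixels), "D" ([k1, k2, p1, p2, k3] as OpenCV has them; the pictures are not rectified), "R" (3x3) and "t" (3): a world point X has camera coordinates R X + t. Camera axes: x right, y down, z forward; pixel columns grow to the right and rows downward; lengths in m; the calibration is good to about 2 mm. A picture is of the moment at which its call begins.
- bot.job_done(): hands the job in, once; it reports no verdict.
The state is a dict: "clock": time; "joint_pos": joint angles; "joint_vel": joint speeds; "tau": joint torques, N m; "eef_pos": TCP position; "tool_rot": TCP orientation; "ft_force": force on the tool from outside, world axes, zero at the start; "ft_torque": the same for the moment, N m; "grip_width": finger opening in m.
Only numpy, scipy, OpenCV 4.12 (cv2) and the standard library are available. Lean on these libraries where they do the work, as an engineer would, in place of code of your own. Each camera call takes 0.05 s, during which the arm holds its last target.

### The job

The return temperature has been read: squeeze the pipe-clamp thermometer open, take it off the return pipe (blue bands) and clip it squarely on the flow pipe (red bands), between its two red bands, with the pipe fully home between both jaws. Do not drop the thermometer, and leave the loose things round the unit where they are.

Things in the scene. Friction and masses are not known exactly. Their poses are not given: they have to be found in the camera images.
- probe: Wireless pipe-clamp thermometer, a big peg: black, orange grips, white pod on one side; 131 mm long, 150 g. Origin: middle of the jaws = axis of a gripped pipe. x runs along that pipe (uphill at the start), z from jaws to handles, y is the squeezing direction. Jaws 18 mm wide along x, 17 mm below the origin; pod at x -12 to -25, z 21 to 65 mm. The frame is that of the -y half.
- probe_jaw (a joint): Sprung jaw opening, rad (hinge 42 mm from the origin along z): 0 = closed on a 22 mm pipe, -0.30 = shut on nothing, 0.44 = fully open (end stop): handles parallel, 34 mm over their outsides, jaw gap 34 mm. The two halves open alike about the middle line, so probe itself leans by half this value. 7 N on the handles starts to open it, 15 N holds it fully open.
- probe_handles (a point): Midway between the two flat handles, 92 mm from probe's origin along z; a good place for the fingers, closing along y. The handles run from 62 to 112 mm, 19 mm wide along x, leaning apart: 51 mm over their outsides at 80 mm, 57 at 92, 66 at the ends while it sits on a pipe.
- flow_pipe: Flow pipe: bare copper, 22 mm diameter, 206 mm long, two red bands, fixed to the unit. Origin on its axis midway between the bands, 160 mm above the worktop. x runs uphill along the pipe to the unit's back, 0.45 rad (26 degrees) above level; y is level; z is square to the pipe, upward. Bands 10 mm wide, centred at x = -35 and 35 mm.
- return_pipe: Return pipe: like the flow pipe in every way and parallel to it, 120 mm to one side of it (either side), but with two blue bands. The thermometer sits on it at the start, between the bands.
- unit: Heating test unit: blue steel casing 250 wide, 64 deep, 270 mm high (carry handle to 282 mm) behind a grey drip tray, 260 x 250 mm in all. Origin on the worktop 20 mm behind the pipes' midpoints, on the middle line; x points to its back. The casing stands at x = 71 to 135 mm.
- thread_tape_1: Bystander: pink roll of thread tape, 53 mm across, 14 mm high, on top of the casing.
- union_brass: Bystander: brass union half, 46 x 40 x 40 mm, standing in the drip tray between the pipes.
- tape_measure: Bystander: yellow and black pocket tape measure, 34 x 85 x 66 mm, on the worktop to the right of the unit.
- paste_tin: Bystander: flat green and white tin, 77 mm across, 40 mm high, on the worktop to the right of the unit.

How it is judged:
By the outcome, as a careful person would: the job done as asked, in the order asked, and still so for the second after the job is handed in, with the robot touching nothing.
It also fails if it takes over 43 s, if anything falls off the work surface, if the arm or the gripper's body presses on something with over 40 N, if the wrist force passes 120 N, or if a joint passes its speed limit or range.

## Working session

There is one attempt and no reset: what is moved stays moved. The work goes in short steps, Python scripts to look and compute and a shell command to move; the robot and the scene stay as the last step left them, time stands still between calls to the robot, and variables do not carry over. Pictures are saved under pics/ and viewed, and the job is handed in when it is done.

```bash
ls; mkdir -p pics; python3 - <<'E'
from workcell import bot
import cv2,numpy as np
o=bot.get_obs(); print(o)
for n in("side","top"):
    c=bot.camera(n); cv2.imwrite(f"pics/{n}0.png",c["img"]); np.savez(f"{n}0.npz",**c)
    print(n,c["fx"],c["fy"],c["cx"],c["cy"],c["D"],c["R"],c["t"])
E
```

```text
pics
{'clock': 0.0, 'joint_pos': array([-1.27501096e+00,  2.41444753e-01,  3.69991076e-03,  1.33521958e+00,
        2.73091358e-05,  1.57080689e+00]), 'joint_vel': array([-3.23254395e-04,  1.24696384e-04, -6.05850746e-04, -3.41971971e-04,
        9.60302865e-05,  3.46154951e-04]), 'tau': array([-8.14025498e-05, -3.72321618e+01,  2.52406472e+01,  1.69717212e-02,
        8.64186700e-05, -2.70907350e-07]), 'eef_pos': array([ 0.1455633 , -0.47766008,  0.23038784]), 'tool_rot': array([ 9.89083995e-01,  1.47348823e-01, -1.46238914e-04, -1.07422411e-03]), 'ft_force': array([-0.35397468,  0.26424946,  0.38814565]), 'ft_torque': array([ 0.02236577,  0.02925201, -0.02135344]), 'grip_width': 0.08557665926591765}
side 456.38785468654675 456.38785468654675 261.99508508441426 186.4906200262101 [-0.08581999  0.          0.          0.          0.        ] [[ 0.98542895 -0.16987804 -0.00844041]
 [-0.07686417 -0.4005082  -0.91306357]
 [ 0.151729    0.90040804 -0.40772991]] [-0.5600031   0.23997515  0.95289631]
top 367.3905011106707 367.3905011106707 256.2053729410381 189.90462162555812 [0.00051288 0.         0.         0.         0.        ] [[ 0.02654611 -0.99957094  0.01237899]
 [-0.99110887 -0.02793243 -0.13008841]
 [ 0.13037837 -0.00881558 -0.99142512]] [0.02974134 0.5793586  0.92858014]
```

View pics/side0.png

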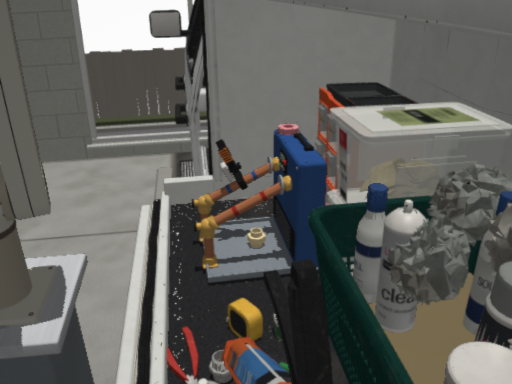

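View pics/top0.png

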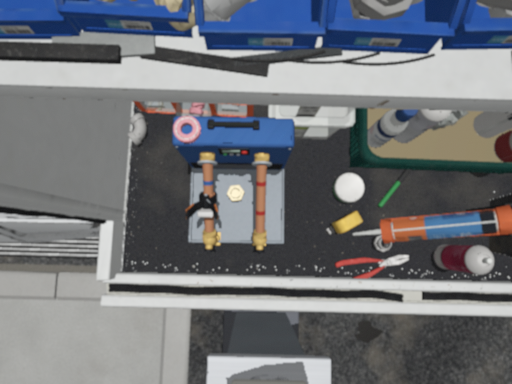

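```bash
cat > h.py <<'E'
import numpy as np,cv2
def load(n): return dict(np.load(n+".npz"))
def pts(c,mask=None):
    "world points for all pixels with depth"
    K=np.array([[c["fx"],0,c["cx"]],[0,c["fy"],c["cy"]],[0,0,1]],float)
    v,u=np.nonzero((c["depth"]>0)&(mask if mask is not None else True))
    p=cv2.undistortPoints(np.stack([u,v],1).astype(np.float64)[:,None],K,c["D"])[:,0]
    d=c["depth"][v,u][:,None]
    X=(np.hstack([p,np.ones_like(d)])*d-c["t"])@c["R"]
    return u,v,X
def proj(c,X):
    K=np.array([[c["fx"],0,c["cx"]],[0,c["fy"],c["cy"]],[0,0,1]],float)
    return cv2.projectPoints(np.atleast_2d(X).astype(float),cv2.Rodrigues(c["R"])[0],c["t"],K,c["D"])[0][:,0]
E
python3 - <<'E'
from h import *
for n in("side0","top0"):
    c=load(n); im=c["img"]
    r=(slice(120,290),slice(180,340)) if n=="side0" else (slice(100,260),slice(160,320))
    z=cv2.resize(im[r],None,fx=3.6,fy=3.5,interpolation=cv2.INTER_CUBIC); cv2.imwrite(f"pics/{n}z.png",z)
    hsv=cv2.cvtColor(im,cv2.COLOR_BGR2HSV).astype(int);H,S,V=hsv[...,0],hsv[...,1],hsv[...,2]
    u,v,X=pts(c)
    print(n,"cam",-c["R"].T@c["t"])
    box=np.zeros(im.shape[:2],bool)
    box[v,u]=(X[:,2]>0.10)&(X[:,2]<0.27)&(X[:,0]>0.3)
    for nm,m in (("blue",(H>105)&(H<130)&(S>80)),("red",((H<4)|(H>174))&(S>120)),):
        mm=(m&box).astype(np.uint8); k,l,st,ce=cv2.connectedComponentsWithStats(mm)
        for i in range(1,k):
            if st[i,4]>=8:
                _,_,P=pts(c,l==i); print(nm,st[i],ce[i].round(1),np.median(P,0).round(4))
E
```

```text
side0 cam [ 0.42570675 -0.85701571  0.60291024]
blue [ 274  130   53  108 2746] [301.  188.8] [ 0.6472 -0.0248  0.208 ]
blue [302 135   7   8   9] [304.9 138.3] [0.6961 0.136  0.2694]
blue [274 169  12  14  79] [277.9 174.8] [0.6352 0.1602 0.1767]
blue [251 171   6   9  24] [253.8 175. ] [0.5755 0.1478 0.1797]
blue [226 185   6   8  23] [228.3 188.5] [0.5124 0.1474 0.1506]
blue [356 240  25  17 231] [367.6 250.1] [ 0.6963 -0.2687  0.2082]
blue [467 298  17  25 274] [474.3 310.7] [ 0.8369 -0.3739  0.1461]
blue [240 349  13   8  16] [245.6 352.1] [ 0.4827 -0.3635  0.1216]
blue [254 349  30  21  63] [269.9 359.1] [ 0.5119 -0.4029  0.142 ]
blue [236 358   5  10  13] [238.  362.2] [ 0.4704 -0.3722  0.1103]
blue [257 360  12  10  15] [262.2 363.9] [ 0.4958 -0.4223  0.156 ]
blue [274 369  13   4  15] [280.7 370.9] [ 0.514  -0.4593  0.1759]
blue [235 370   2   5   8] [235.6 371.6] [ 0.4655 -0.3812  0.1028]
blue [246 371   4   6   9] [247.2 373.3] [ 0.4764 -0.426   0.1434]
blue [254 371  16  13  27] [260.3 377. ] [ 0.4876 -0.4617  0.1735]
blue [240 379   6   5  10] [242.4 381.7] [ 0.4702 -0.4
[... 329 characters left out ...]
2   49 2693] [240.4 143.1] [0.6391 0.0805 0.2658]
blue [182 125  10   9  38] [186.3 129. ] [0.6687 0.1935 0.2687]
blue [378 124  12  13  29] [381.7 131.4] [ 0.6949 -0.2274  0.203 ]
blue [204 182   9   3  26] [207.8 183. ] [0.5715 0.1545 0.1836]
blue [435 212  47   9 119] [459.1 215.5] [ 0.5166 -0.4226  0.1506]
blue [425 217   9   8  15] [427.4 218.9] [ 0.514  -0.3681  0.1155]
blue [480 224   3   6   8] [481.5 226.2] [ 0.4929 -0.4607  0.1752]
red [496 132  16  29 325] [503.6 147.6] [ 0.6847 -0.5489  0.1325]
red [241 150   7   4  26] [244.  151.6] [0.6331 0.0752 0.2386]
red [257 183   8   3  22] [260.8 183.9] [0.5728 0.0366 0.1836]
red [256 211   8   4  23] [259.6 212.8] [0.5101 0.0366 0.1528]
```

```bash
ls pics
```

```text
side0.png
side0z.png
top0.png
top0z.png
```

View pics/side0z.png

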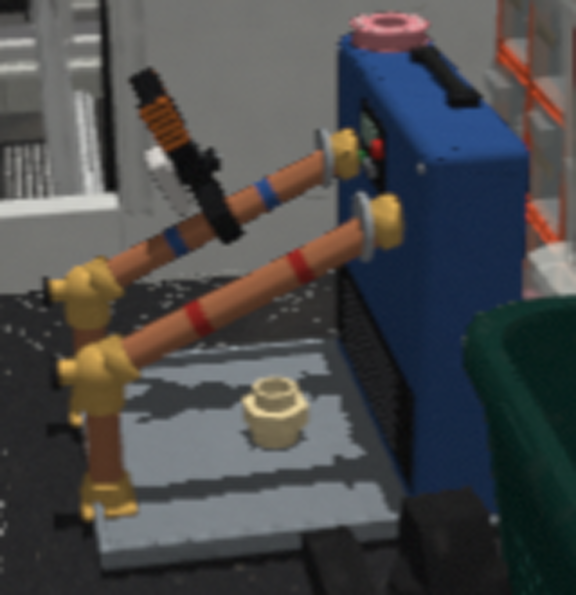

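View pics/top0z.png

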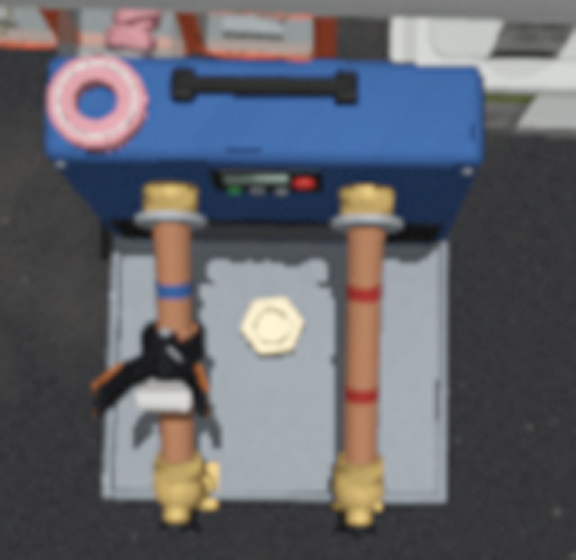

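```bash
cat > fit.py <<'E'
from h import *
from scipy.optimize import least_squares
def pipes(sc,tc):
    out={}
    for nm,y0 in (("flow",0.035),("ret",0.155)):
        Ps=[]
        for c in (sc,tc):
            hsv=cv2.cvtColor(c["img"],cv2.COLOR_BGR2HSV).astype(int);H,S,V=hsv[...,0],hsv[...,1],hsv[...,2]
            u,v,X=pts(c,(H>=4)&(H<14)&(S>70)&(S<200))
            # pipe line approx z=.16+tan(.45)*(x-.545)
            e=(X[:,2]-.16-np.tan(.45)*(X[:,0]-.545))*np.cos(.45)
            k=(abs(X[:,1]-y0)<.022)&(abs(e)<.02)&(X[:,0]>.48)&(X[:,0]<.61)
            Ps.append(X[k])
        P=np.vstack(Ps)
        def f(p): # point at x=.545: y,z ; slopes
            d=np.array([1,p[2],p[3]]);d/=np.linalg.norm(d)
            q=P-np.array([.545,p[0],p[1]])
            return np.linalg.norm(np.cross(q,d),axis=1)-.011
        s=least_squares(f,[y0,.16,0,np.tan(.45)],loss="soft_l1",f_scale=.002)
        out[nm]=s.x; print(nm,len(Ps[0]),len(Ps[1]),s.x.round(4),"pitch",np.arctan(s.x[3]).round(3),"rms",np.std(f(s.x)).round(4))
    return out
E
python3 - <<'E'
from fit import *
S,T=load("side0"),load("top0")
p=pipes(S,T)
for c,n in((S,"side"),(T,"top")):
    hsv=cv2.cvtColor(c["img"],cv2.COLOR_BGR2HSV).astype(int);H,Sa,V=hsv[...,0],hsv[...,1],hsv[...,2]
    u,v,X=pts(c)
    base=(abs(X[:,1]-.16)<.08)&(X[:,0]>.42)&(X[:,0]<.6)
    for nm,m in (("black",(V<50)),("orange",(H>=5)&(H<18)&(Sa>150)),("white",(Sa<40)&(V>140))):
        k=base&m[v,u]&(X[:,2]>.13)&(X[:,2]-.16-np.tan(.45)*(X[:,0]-.545)>-.02)
        Q=X[k]; print(n,nm,len(Q)); 
        if len(Q): print(np.median(Q,0).round(4),Q.min(0).round(4),Q.max(0).round(4))
        if nm=="orange": print(Q.round(3).tolist())
E
```

```text
flow 580 484 [0.0361 0.1594 0.0113 0.4872] pitch 0.453 rms 0.0014
ret 379 305 [0.156  0.1603 0.0113 0.4805] pitch 0.448 rms 0.0019
side black 308
[0.5302 0.1411 0.1992] [0.4904 0.1243 0.1476] [0.5573 0.1845 0.2635]
side orange 120
[0.5075 0.1271 0.2438] [0.4926 0.1208 0.2231] [0.5201 0.1765 0.2631]
[[0.507, 0.126, 0.263], [0.502, 0.123, 0.262], [0.505, 0.126, 0.261], [0.506, 0.122, 0.262], [0.509, 0.125, 0.261], [0.5, 0.124, 0.26], [0.502, 0.124, 0.259], [0.504, 0.123, 0.26], [0.507, 0.123, 0.259], [0.509, 0.123, 0.259], [0.516, 0.176, 0.24], [0.495, 0.124, 0.257], [0.497, 0.124, 0.257], [0.5, 0.126, 0.257], [0.502, 0.125, 0.257], [0.504, 0.126, 0.256], [0.507, 0.126, 0.256], [0.509, 0.126, 0.256], [0.511, 0.125, 0.256], [0.493, 0.124, 0.255], [0.495, 0.121, 0.256], [0.497, 0.123, 0.255], [0.5, 0.124, 0.255], [0.502, 0.124, 0.254], [0.504, 0.123, 0.255], [0.507, 0.125, 0.254], [0.509, 0.127, 0.253], [0.511, 0.125, 0.253], [0.493, 0.123, 0.253], [0.495, 0.124, 0.253], [0.497, 0.122, 0.253], [0.5, 0.125, 0.252], [0.502, 0.127, 0.251], [0.504, 0.126, 0.251], [0.506, 0.126, 0.251], [0.50
[... 1946 characters left out ...]
5 0.1517 0.2107] [0.4976 0.1372 0.208 ] [0.5088 0.1691 0.2138]
top black 256
[0.5196 0.1614 0.2142] [0.4889 0.1263 0.1718] [0.5479 0.1868 0.2649]
top orange 17
[0.5107 0.1333 0.254 ] [0.5059 0.1265 0.2372] [0.5182 0.1849 0.2651]
[[0.518, 0.134, 0.237], [0.518, 0.132, 0.239], [0.514, 0.178, 0.245], [0.516, 0.133, 0.241], [0.516, 0.131, 0.243], [0.511, 0.183, 0.252], [0.511, 0.181, 0.252], [0.513, 0.13, 0.25], [0.509, 0.184, 0.257], [0.509, 0.182, 0.254], [0.511, 0.13, 0.254], [0.511, 0.128, 0.256], [0.507, 0.185, 0.261], [0.507, 0.183, 0.261], [0.508, 0.129, 0.259], [0.508, 0.127, 0.258], [0.506, 0.126, 0.265]]
top white 128
[0.503  0.155  0.2097] [0.4962 0.1229 0.1471] [0.5545 0.1785 0.2578]
```

```bash
python3 -m crank '[[[0,0,-50,8,0],[0,0,-50,8.3,0],[0,0,-20,0,0]]]'; cat > st.py <<'E'
from workcell import bot
import numpy as np,sys
from scipy.spatial.transform import Rotation as R
o=bot.get_obs(); M=R.from_quat(o["tool_rot"]).as_matrix()
print("t",o["clock"],"tcp",o["eef_pos"].round(4),"xyaw deg",np.degrees(np.arctan2(M[1,0],M[0,0])).round(2),"z",M[:,2].round(4),"F",o["ft_force"].round(1),"w",round(o["grip_width"],4),"q",o["joint_pos"].round(2))
if len(sys.argv)>3:
    d=np.array([float(a) for a in sys.argv[1:4]])-o["eef_pos"]; print("tool shift mm",(M.T@d*1000).round(1))
E
python3 st.py .506 .156 .33
```

```text
clock: 0.48
eef_pos: [0.1448, -0.4753, 0.3489]
tool_rot: [1.0, 0.001, -0.002, -0.007]
ft_force: [0.3, -0.2, -0.3]
grip_width: 0.0848
t 0.475 tcp [ 0.1448 -0.4753  0.3489] xyaw deg 0.09 z [-0.004   0.0131 -0.9999] F [ 0.3 -0.2 -0.3] w 0.0848 q [-1.28  0.23  0.29  1.65 -0.    1.86]
tool shift mm [ 362.3 -630.4   25.8]
```

```bash
python3 -m crank '[[[30,-50,0,0,0],[30,-50,0,0,0],[30,-50,0,0,0],[30,-50,0,0,0],[30,-50,0,0,0],[30,-50,0,0,0],[30,-50,0,0,0],[30,-50,0,0,0],[30,-50,0,0,0],[30,-50,0,0,0]]]'; python3 st.py .506 .156 .35
```

```text
clock: 1.72
eef_pos: [0.4522, 0.0173, 0.3521]
tool_rot: [1.0, 0.01, -0.002, -0.014]
ft_force: [0.4, -0.4, -0.6]
grip_width: 0.0855
t 1.725 tcp [0.4522 0.0173 0.3521] xyaw deg 1.12 z [-0.0047  0.0278 -0.9996] F [ 0.4 -0.4 -0.6] w 0.0855 q [0.02 0.13 0.18 1.62 0.03 3.14]
tool shift mm [  56.5 -137.5    5.7]
```

```bash
python3 -m crank '[[[0,0,0,-10.5,0],[0,0,0,-10.5,0],[0,0,0,-10.5,0],[0,0,0,-10.5,0],[0,0,0,-10.5,0],[0,0,0,-10.5,0],[0,0,0,-10.5,0],[0,0,0,-10.5,0],[0,0,0,-10.5,0],[0,0,0,-10.5,0],[0,0,0,-10.5,0],[0,0,0,-10.5,0]]]'; python3 st.py .506 .156 .35
```

```text
clock: 3.22
eef_pos: [0.4511, 0.021, 0.3445]
tool_rot: [0.421, 0.907, 0.008, -0.016]
ft_force: [-0.6, -0.3, -0.5]
grip_width: 0.0851
t 3.225 tcp [0.4511 0.021  0.3445] xyaw deg 130.14 z [-0.0217  0.0276 -0.9994] F [-0.6 -0.3 -0.5] w 0.0851 q [0.03 0.14 0.17 1.62 0.03 0.9 ]
tool shift mm [ 67.9 129.   -3. ]
```

```bash
python3 -m crank '[[[17,32,0,-10.1,0],[11,34,0,-10.1,0],[5,36,0,-10.1,0],[-1,36,0,-10.1,0],[0,0,-5,-9.8,0],[0,0,0,0,0]]]'; python3 st.py .506 .156 .35;  python3 - <<'E'
from workcell import bot
import cv2,numpy as np
for n in("side","top"):
    c=bot.camera(n); np.savez(f"{n}1.npz",**c)
    r=(slice(60,290),slice(120,340)) if n=="side" else (slice(80,260),slice(120,320))
    cv2.imwrite(f"pics/{n}1.png",cv2.resize(c["img"][r],None,fx=2.6,fy=2.6,interpolation=cv2.INTER_CUBIC))
E
```

```text
clock: 3.98
eef_pos: [0.5039, 0.159, 0.3484]
tool_rot: [-0.016, 1.0, 0.013, -0.014]
ft_force: [0.0, 0.3, -0.6]
grip_width: 0.0853
t 3.975 tcp [0.5039 0.159  0.3484] xyaw deg -178.14 z [-0.0285  0.0253 -0.9993] F [ 0.   0.3 -0.6] w 0.0853 q [0.29 0.3  0.39 1.68 0.03 0.25]
tool shift mm [-2.  -3.1 -1.7]
```

View pics/side1.png

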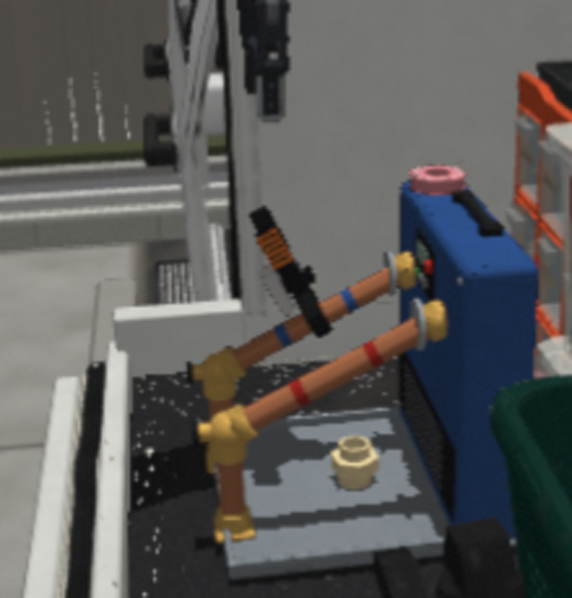

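View pics/top1.png

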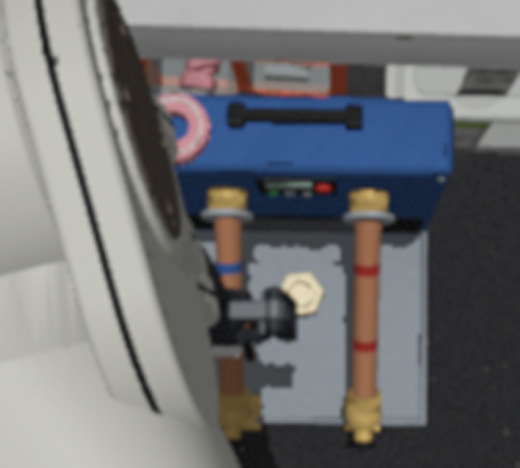

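```bash
python3 -m crank '[[[-2,-3,20,1.2,0],[0,0,30,0,0],[0,0,0,0,0]]]'; python3 st.py .5055 .156 .225
```

```text
clock: 4.45
eef_pos: [0.5039, 0.1551, 0.2969]
tool_rot: [0.0, 1.0, 0.013, -0.014]
ft_force: [-1.6, -0.1, -0.1]
grip_width: 0.0853
t 4.45 tcp [0.5039 0.1551 0.2969] xyaw deg -179.98 z [-0.0288  0.0252 -0.9993] F [-1.6 -0.1 -0.1] w 0.0853 q [0.28 0.3  0.25 1.54 0.03 0.28]
tool shift mm [-3.7 -1.  71.8]
```

```bash
python3 -m crank '[[[-2,-1,25,-0.6,0],[-2,0,25,0,0],[0,0,21,0,0],[0,0,0,0,0]]]'; python3 st.py .5055 .156 .225;  python3 - <<'E'
from workcell import bot
import cv2,numpy as np
for n in("side",):
    c=bot.camera(n); np.savez(f"{n}2.npz",**c)
    r=(slice(100,220),slice(180,300)) 
    cv2.imwrite(f"pics/{n}2.png",cv2.resize(c["img"][r],None,fx=5,fy=5,interpolation=cv2.INTER_CUBIC))
E
```

```text
clock: 4.95
eef_pos: [0.5084, 0.155, 0.23]
tool_rot: [-0.002, 1.0, 0.014, -0.01]
ft_force: [0.6, -0.1, 0.6]
grip_width: 0.0851
t 4.95 tcp [0.5084 0.155  0.23  ] xyaw deg -179.8 z [-0.0209  0.0275 -0.9994] F [ 0.6 -0.1  0.6] w 0.0851 q [0.28 0.31 0.1  1.37 0.03 0.27]
tool shift mm [2.8 0.8 5.1]
```

View pics/side2.png

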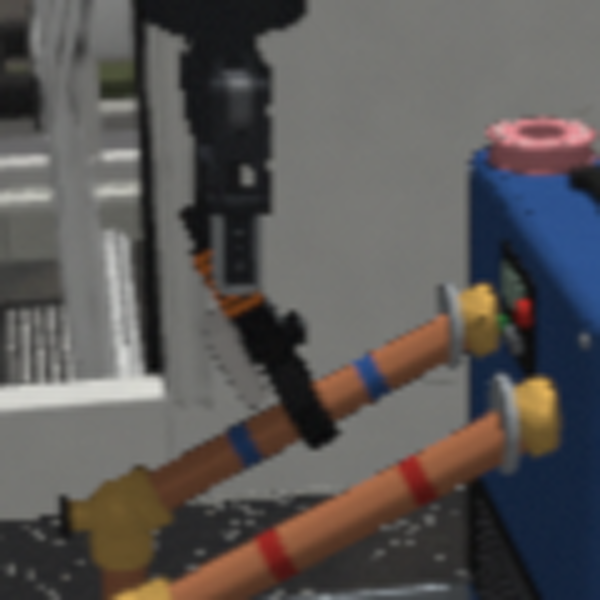

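```bash
python3 -m crank '[[[2,1,5,0,0],[0,0,0,0,60],[0,0,0,0,80]]]'; python3 st.py .5055 .156 .225
```

```text
clock: 5.38
eef_pos: [0.5087, 0.1568, 0.23]
tool_rot: [-0.001, 1.0, 0.015, -0.006]
ft_force: [0.1, 0.6, 1.0]
grip_width: 0.0586
t 5.375 tcp [0.5087 0.1568 0.23  ] xyaw deg -179.85 z [-0.0125  0.03   -0.9995] F [0.1 0.6 1. ] w 0.0586 q [0.28 0.31 0.09 1.36 0.03 0.28]
tool shift mm [ 3.1 -0.9  5. ]
```

```bash
python3 -m crank '[[[0,0,0,0,110],[0,0,-1,0,140]]]'; python3 st.py; python3 -m crank '[[[0,0,-1,0,170],[0,0,0,0,180],[0,0,0,0,180]]]';python3 st.py;  python3 - <<'E'
from workcell import bot
import cv2,numpy as np
for n in("side",):
    c=bot.camera(n); np.savez(f"{n}3.npz",**c)
    r=(slice(100,220),slice(180,300)) 
    cv2.imwrite(f"pics/{n}3.png",cv2.resize(c["img"][r],None,fx=5,fy=5,interpolation=cv2.INTER_CUBIC))
E
```

```text
clock: 5.62
eef_pos: [0.5087, 0.1569, 0.2312]
tool_rot: [-0.001, 1.0, 0.015, -0.006]
ft_force: [0.2, 0.0, -1.1]
grip_width: 0.0385
t 5.625 tcp [0.5087 0.1569 0.2312] xyaw deg -179.84 z [-0.0122  0.0302 -0.9995] F [ 0.2  0.  -1.1] w 0.0385 q [0.28 0.31 0.09 1.36 0.03 0.28]
clock: 6.0
eef_pos: [0.5085, 0.1567, 0.2316]
tool_rot: [-0.001, 1.0, 0.015, -0.007]
ft_force: [0.7, 0.7, -2.7]
grip_width: 0.03
t 6.0 tcp [0.5085 0.1567 0.2316] xyaw deg -179.85 z [-0.0135  0.0296 -0.9995] F [ 0.7  0.7 -2.7] w 0.03 q [0.28 0.31 0.1  1.36 0.03 0.28]
```

View pics/side3.png

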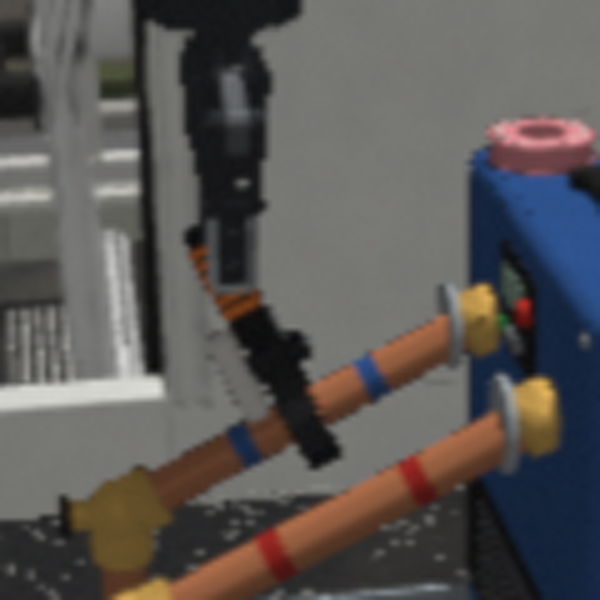

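```bash
python3 -m crank '[[[6,0,-12,0,180],[6,0,-12,0,180]]]'; python3 st.py; python3 -m crank '[[[8,0,-16,0,180],[8,0,-16,0,180],[4,0,-12,0,180],[0,0,0,0,180]]]';python3 st.py;  python3 - <<'E'
from workcell import bot
import cv2,numpy as np
for n in("side","top"):
    c=bot.camera(n); np.savez(f"{n}4.npz",**c)
    r=(slice(80,230),slice(150,300)) if n=="side" else (slice(100,260),slice(140,300))
    cv2.imwrite(f"pics/{n}4.png",cv2.resize(c["img"][r],None,fx=3.7,fy=3.7,interpolation=cv2.INTER_CUBIC))
E
```

```text
clock: 6.3
eef_pos: [0.4958, 0.1557, 0.2561]
tool_rot: [-0.001, 1.0, 0.014, -0.008]
ft_force: [-0.4, 0.5, -1.4]
grip_width: 0.03
t 6.3 tcp [0.4958 0.1557 0.2561] xyaw deg -179.86 z [-0.0158  0.0289 -0.9995] F [-0.4  0.5 -1.4] w 0.03 q [0.29 0.28 0.12 1.42 0.03 0.28]
clock: 6.8
eef_pos: [0.4754, 0.1547, 0.3074]
tool_rot: [-0.001, 1.0, 0.016, -0.005]
ft_force: [0.9, 0.1, -2.1]
grip_width: 0.0303
t 6.8 tcp [0.4754 0.1547 0.3074] xyaw deg -179.83 z [-0.0091  0.0311 -0.9995] F [ 0.9  0.1 -2.1] w 0.0303 q [0.29 0.22 0.18 1.52 0.03 0.29]
```

View pics/side4.png

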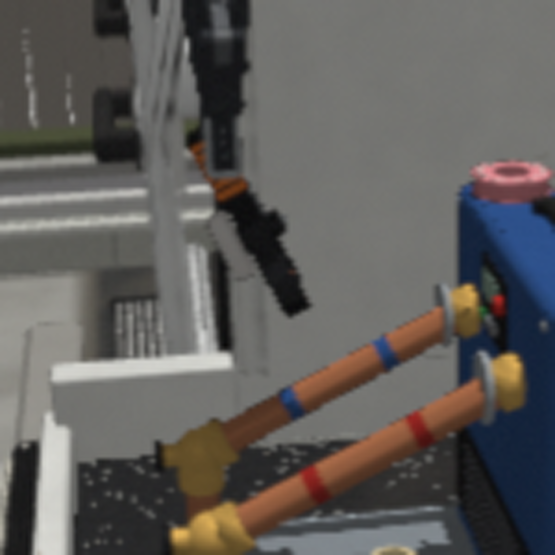

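View pics/top4.png

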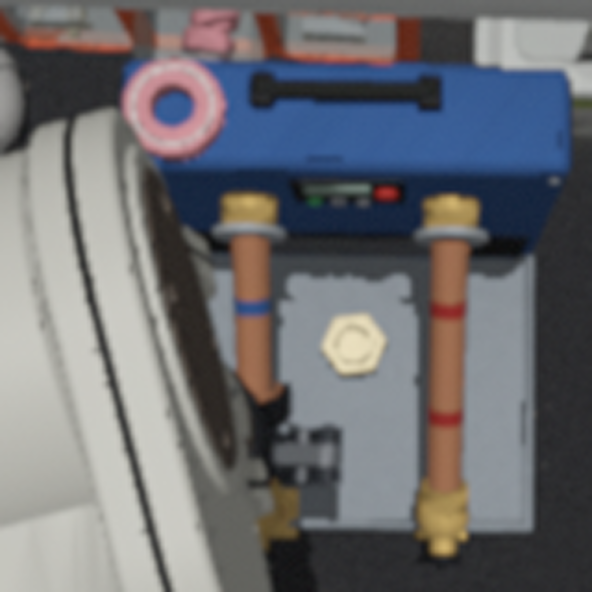

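```bash
python3 -m crank '[[[0,-20,0,0,180],[0,-40,0,0,180],[0,-40,0,0,180],[0,-20,0,0,180],[0,0,0,0,180]]]';python3 st.py .4767 .0365 .3074;  python3 - <<'E'
from workcell import bot
import cv2,numpy as np
for n in("side","top"):
    c=bot.camera(n); np.savez(f"{n}5.npz",**c)
    r=(slice(80,230),slice(150,300)) if n=="side" else (slice(100,260),slice(140,300))
    cv2.imwrite(f"pics/{n}5.png",cv2.resize(c["img"][r],None,fx=3.7,fy=3.7,interpolation=cv2.INTER_CUBIC))
E
```

```text
clock: 7.52
eef_pos: [0.4748, 0.0315, 0.2972]
tool_rot: [-0.002, 1.0, 0.015, -0.01]
ft_force: [-0.2, 0.1, -1.3]
grip_width: 0.0303
t 7.525 tcp [0.4748 0.0315 0.2972] xyaw deg -179.75 z [-0.0197  0.0293 -0.9994] F [-0.2  0.1 -1.3] w 0.0303 q [0.05 0.19 0.11 1.51 0.03 0.04]
tool shift mm [ -1.7   5.3 -10.1]
```

View pics/side5.png

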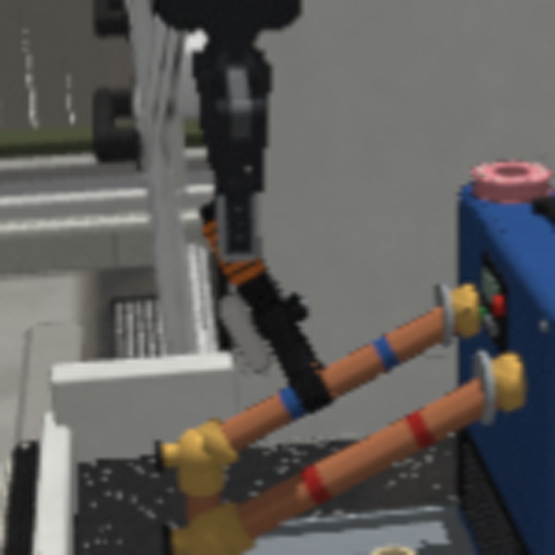

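View pics/top5.png

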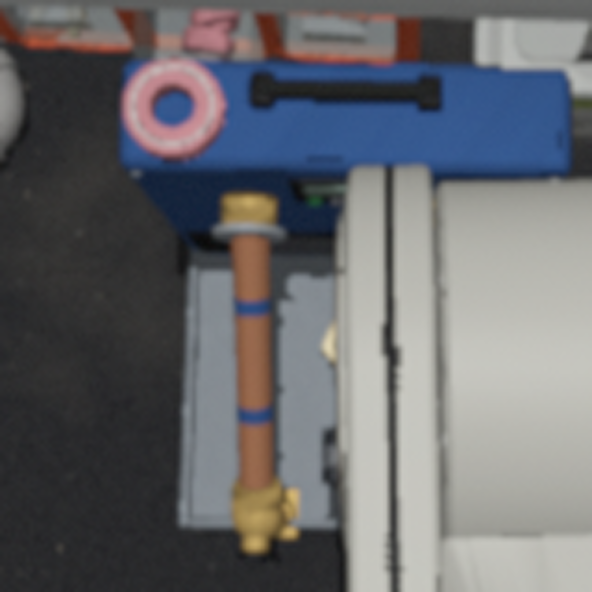

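```bash
python3 -m crank '[[[-8,2,12,0,180],[-8,0,13,0,180],[0,0,0,0,180]]]';python3 st.py .5098 .0345 .2313;  python3 - <<'E'
from workcell import bot
from h import *
c=bot.camera("side"); np.savez("side6.npz",**c)
r=(slice(80,230),slice(150,300))
cv2.imwrite("pics/side6.png",cv2.resize(c["img"][r],None,fx=4,fy=4,interpolation=cv2.INTER_CUBIC))
tc={"side3":(.5085,.1567,.2316),"side4":(.4754,.1547,.3074),"side6":tuple(bot.get_obs()["eef_pos"])}
for n,t in tc.items():
    c=load(n); u,v,X=pts(c); V=c["img"].max(2)[v,u]; q=X-np.array(t)
    # jaw region below tcp
    for z in range(-80,-9,10):
        k=(V<60)&(abs(q[:,2]*1000-z)<5)&(abs(q[:,1])<.04)&(q[:,0]>-.03)&(q[:,0]<.08)
        if k.sum()>3: print(n,z,k.sum(),"x",np.percentile(q[k,0],[2,50,98]).round(4),"y",np.percentile(q[k,1],[5,50,95]).round(4))
E
```

```text
clock: 8.0
eef_pos: [0.4914, 0.038, 0.2693]
tool_rot: [-0.005, 1.0, 0.015, -0.01]
ft_force: [-0.2, 0.4, -1.1]
grip_width: 0.0304
t 8.0 tcp [0.4914 0.038  0.2693] xyaw deg -179.43 z [-0.021   0.0301 -0.9993] F [-0.2  0.4 -1.1] w 0.0304 q [0.06 0.23 0.09 1.45 0.03 0.05]
tool shift mm [-19.1  -4.9  37.4]
side3 -80 34 x [0.0081 0.0384 0.047 ] y [-0.0314 -0.028  -0.0139]
side3 -70 36 x [0.0164 0.0327 0.0419] y [-0.0301 -0.0273 -0.0046]
side3 -60 35 x [0.0191 0.0284 0.0696] y [-0.0275 -0.0235 -0.0094]
side3 -50 40 x [0.012  0.0248 0.033 ] y [-0.0217 -0.0165 -0.0106]
side3 -40 52 x [0.0074 0.0211 0.0363] y [-0.0166 -0.0121 -0.0036]
side3 -30 47 x [0.0046 0.0216 0.0345] y [-0.0143 -0.0107  0.0028]
side3 -20 31 x [0.0003 0.0098 0.0204] y [-0.0175 -0.0144 -0.0114]
side3 -10 13 x [0.0032 0.0122 0.0169] y [-0.017  -0.0162 -0.0144]
side4 -80 30 x [0.0314 0.0393 0.0475] y [-0.0311 -0.0285 -0.0252]
side4 -70 37 x [0.0261 0.0353 0.0444] y [-0.0322 -0.0281 -0.0121]
side4 -60 44 x [0.0196 0.0303 0.0403] y [-0.0294 -0.0237 -0.0191]
side4 -50 47 x [0.0125 0.0252 0.0364] y [-0.0216 -0.0174 -0.0111]
side4 -40 53 x [0.0085 0.0217 0.0362] y [-0.0163 -0.0119 -0.0032]
side4 -30 52 x [0.0062 0.021  0.0342] y [-0.0153 -0.0111 -0.0025]
side4 -20 36 x [0.0012 0.0111 0.0211] y [-0.0174 -0.0149 -0.0113]
side4 -10 12 x [0.0048 0.0125 0.0175] y [-0.0186 -0.0163 -0.0146]
side6 -80 40 x [0.029  0.0394 0.0461] y [-0.031  -0.0274  0.0239]
side6 -70 43 x [0.0235 0.0334 0.0426] y [-0.0296 -0.0264 -0.019 ]
side6 -60 49 x [0.0197 0.0284 0.0386] y [-0.0265 -0.0225 -0.0169]
side6 -50 49 x [0.0107 0.0249 0.0333] y [-0.0215 -0.0158 -0.0098]
side6 -40 65 x [0.0067 0.0214 0.0366] y [-0.0157 -0.0114 -0.004 ]
side6 -30 54 x [0.0069 0.0198 0.0334] y [-0.0147 -0.011  -0.    ]
side6 -20 41 x [0.0006 0.0095 0.0203] y [-0.0177 -0.0148 -0.0117]
side6 -10 13 x [0.0056 0.0115 0.0174] y [-0.0175 -0.0153 -0.0131]
```

View pics/side6.png

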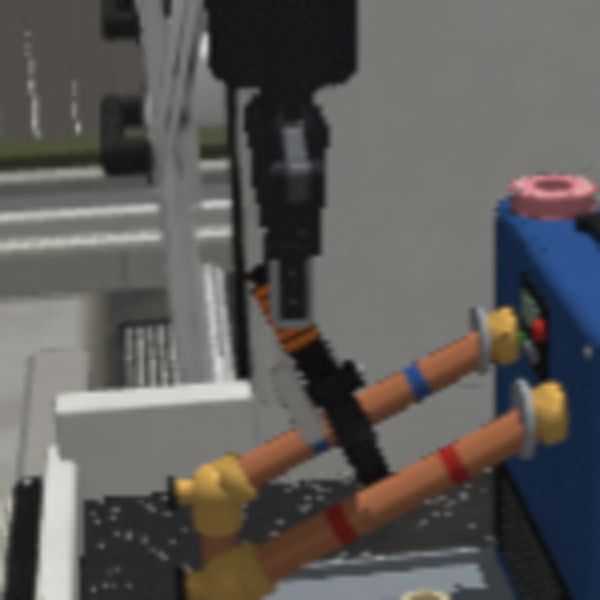

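```bash
python3 -m crank '[[[-2,-5,0,0,180],[-4,0,10,0,180]]]';python3 st.py .5098 .0345 .2313
```

```text
clock: 8.3
eef_pos: [0.4981, 0.0334, 0.2604]
tool_rot: [-0.005, 1.0, 0.015, -0.009]
ft_force: [-0.4, -0.3, -1.4]
grip_width: 0.0302
t 8.3 tcp [0.4981 0.0334 0.2604] xyaw deg -179.39 z [-0.0179  0.0302 -0.9994] F [-0.4 -0.3 -1.4] w 0.0302 q [0.05 0.24 0.08 1.43 0.03 0.04]
tool shift mm [-12.2   0.1  28.9]
```

```bash
python3 -m crank '[[[-6,0,12,0,180]]]';python3 st.py .5098 .0345 .2313;python3 -m crank '[[[-6,0,12,0,180],[0,0,3,0,180]]]';python3 st.py .5098 .0345 .2313; python3 - <<'E'
from workcell import bot
from h import *
c=bot.camera("side"); np.savez("side7.npz",**c)
r=(slice(80,230),slice(150,300))
cv2.imwrite("pics/side7.png",cv2.resize(c["img"][r],None,fx=4,fy=4,interpolation=cv2.INTER_CUBIC))
E
```

```text
clock: 8.43
eef_pos: [0.5043, 0.0337, 0.2479]
tool_rot: [-0.005, 1.0, 0.015, -0.008]
ft_force: [0.2, 0.7, -1.1]
grip_width: 0.03
t 8.425 tcp [0.5043 0.0337 0.2479] xyaw deg -179.41 z [-0.0169  0.0303 -0.9994] F [ 0.2  0.7 -1.1] w 0.03 q [0.05 0.26 0.07 1.4  0.03 0.04]
tool shift mm [-5.7  0.2 16.5]
clock: 8.68
eef_pos: [0.5108, 0.0341, 0.232]
tool_rot: [-0.005, 1.0, 0.015, -0.008]
ft_force: [-3.7, -1.7, 16.4]
grip_width: 0.0302
t 8.675 tcp [0.5108 0.0341 0.232 ] xyaw deg -179.43 z [-0.0165  0.0301 -0.9994] F [-3.7 -1.7 16.4] w 0.0302 q [0.05 0.28 0.05 1.36 0.03 0.04]
tool shift mm [1.  0.4 0.7]
```

View pics/side7.png

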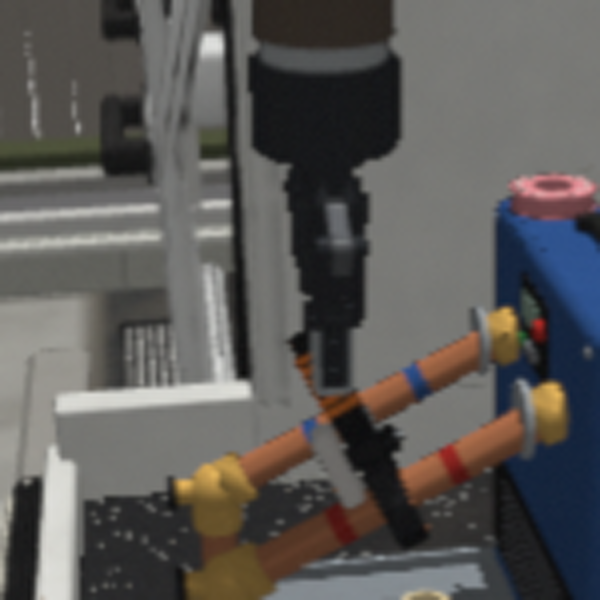

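```bash
python3 -m crank '[[[0,0,-2,0,180]]]';python3 st.py; python3 -m crank '[[[0,0,0,0,140],[0,0,0,0,120],[0,0,0,0,100],[0,0,0,0,90]]]'; python3 st.py;python3 - <<'E'
from workcell import bot
from h import *
c=bot.camera("side"); np.savez("side8.npz",**c)
r=(slice(80,230),slice(150,300))
cv2.imwrite("pics/side8.png",cv2.resize(c["img"][r],None,fx=4,fy=4,interpolation=cv2.INTER_CUBIC))
E
```

```text
clock: 8.85
eef_pos: [0.5107, 0.034, 0.2338]
tool_rot: [-0.005, 1.0, 0.015, -0.008]
ft_force: [1.3, 0.2, -1.5]
grip_width: 0.0301
t 8.85 tcp [0.5107 0.034  0.2338] xyaw deg -179.43 z [-0.0168  0.0302 -0.9994] F [ 1.3  0.2 -1.5] w 0.0301 q [0.05 0.28 0.06 1.37 0.03 0.04]
clock: 9.35
eef_pos: [0.5105, 0.0341, 0.233]
tool_rot: [-0.005, 1.0, 0.015, -0.009]
ft_force: [-0.4, -0.3, -0.7]
grip_width: 0.0553
t 9.35 tcp [0.5105 0.0341 0.233 ] xyaw deg -179.42 z [-0.018   0.0303 -0.9994] F [-0.4 -0.3 -0.7] w 0.0553 q [0.05 0.28 0.06 1.37 0.03 0.04]
```

View pics/side8.png

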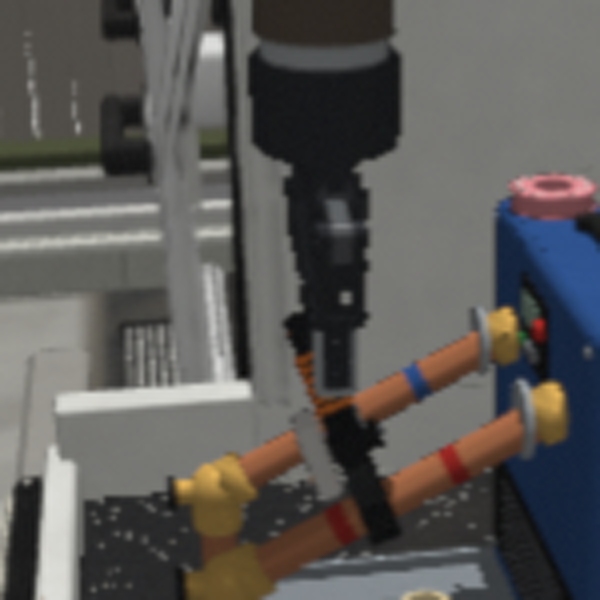

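```bash
cat > pitch.py <<'E'
from h import *
import sys
def pitch(n,y0):
    c=load(n);u,v,X=pts(c);hsv=cv2.cvtColor(c["img"],cv2.COLOR_BGR2HSV).astype(int)[v,u];im=c["img"][v,u].astype(int)
    dark=hsv[:,2]<60; orange=(hsv[:,0]>=5)&(hsv[:,0]<18)&(hsv[:,1]>150)
    q=X-np.array([.5463,y0,.16])
    s=q[:,0]*np.cos(.452)+q[:,2]*np.sin(.452); h=-q[:,0]*np.sin(.452)+q[:,2]*np.cos(.452)
    k=(dark|orange)&(abs(q[:,1])<.045)&(abs(s)<.06)
    for a in range(-20,116,8):
        m=k&(abs(h*1000-a)<4)
        if m.sum()>4: print(n,"h",a,"n",m.sum(),"s 5/50/95",(1000*np.percentile(s[m],[5,50,95])).round(1),"y",(1000*np.percentile(q[m,1],[10,50])).round(1), "or",orange[m].sum())
for a in sys.argv[1:]:
    n,y=a.split(":"); pitch(n,float(y))
E
python3 pitch.py side0:.156 side8:.0361
```

```text
side0 h -12 n 7 s 5/50/95 [-5.7 -0.9  6.7] y [-15.7 -14. ] or 0
side0 h -4 n 23 s 5/50/95 [-32.1   0.4  28.2] y [-19.1 -15.6] or 0
side0 h 4 n 24 s 5/50/95 [-27.6  -0.5   7.3] y [-20.4 -18.8] or 0
side0 h 12 n 30 s 5/50/95 [-36.1  -2.6   6. ] y [-21.8 -19. ] or 0
side0 h 20 n 24 s 5/50/95 [-6.7 -0.6  7.3] y [-19.7 -17.1] or 0
side0 h 28 n 28 s 5/50/95 [-7.4  1.   9.1] y [-17.3 -14.9] or 0
side0 h 36 n 26 s 5/50/95 [-6.7  0.5 13.6] y [-15.9 -13. ] or 0
side0 h 44 n 38 s 5/50/95 [-11.1   4.6  15.8] y [-15.6 -11.6] or 0
side0 h 52 n 32 s 5/50/95 [-7.8  3.  14.3] y [-16.1 -13.7] or 0
side0 h 60 n 16 s 5/50/95 [-6.6  1.8  8.9] y [-21.7 -19.9] or 0
side0 h 68 n 22 s 5/50/95 [-5.5  0.3  8.3] y [-24.7 -23.4] or 2
side0 h 76 n 20 s 5/50/95 [-5.9  1.3  7.7] y [-27.  -25.2] or 20
side0 h 84 n 28 s 5/50/95 [-7.   2.5  9. ] y [-29.4 -26.3] or 27
side0 h 92 n 28 s 5/50/95 [-6.4  1.6  9.7] y [-30.4 -28.3] or 22
side0 h 100 n 49 s 5/50/95 [-7.7 -0.1  8.2] y [-31.2 -28.6] or 26
side0 h 108 n 53 s 5/50/95 [-7.9  0.3  9.1] y [-33.  -29.4] or 23
side8 h -12 n 13 s 5/50/95 [-44.5 -17.4  -7.5] y [-22.2 -1
[... 243 characters left out ...]
3  -9.9  -3.4] y [-24.4 -21.5] or 0
side8 h 28 n 36 s 5/50/95 [-16.6  -9.2  -2.2] y [-20.7 -18. ] or 0
side8 h 36 n 33 s 5/50/95 [-16.1  -6.3   7.4] y [-17.1 -14.8] or 0
side8 h 44 n 53 s 5/50/95 [-17.7  -3.8   8.5] y [-16.9 -13.6] or 0
side8 h 52 n 31 s 5/50/95 [-16.7  -6.3   5.6] y [-18.5 -15.4] or 0
side8 h 60 n 23 s 5/50/95 [-10.8  -4.    3.7] y [-21.9 -20. ] or 0
side8 h 68 n 27 s 5/50/95 [-10.1  -3.2   4.8] y [-24.8 -22.3] or 1
side8 h 76 n 23 s 5/50/95 [-10.1  -3.1   5.7] y [-26.7 -24.7] or 23
side8 h 92 n 23 s 5/50/95 [-5.6  8.4 13.5] y [-43.7 -41.9] or 2
side8 h 100 n 51 s 5/50/95 [-7.3  2.8 15.8] y [-43.7 -32.2] or 8
side8 h 108 n 70 s 5/50/95 [-6.4  3.6 21.5] y [-43.2  15.6] or 10
```

```bash
cat > pt2.py <<'E'
from h import *
import sys
# robust slope using rows between jaws and h 76
def run(n,o):
    c=load(n);u,v,X=pts(c);hsv=cv2.cvtColor(c["img"],cv2.COLOR_BGR2HSV).astype(int)[v,u]
    dark=(hsv[:,2]<60); orange=(hsv[:,0]>=5)&(hsv[:,0]<18)&(hsv[:,1]>150)
    q=X-np.array(o); s=q[:,0]*np.cos(.452)+q[:,2]*np.sin(.452); h=-q[:,0]*np.sin(.452)+q[:,2]*np.cos(.452)
    # -y surface only: exclude knob/pod -> near side y
    k=(dark|orange)&(q[:,1]<-.010)&(q[:,1]>-.036)&(abs(s)<.028)&(h>-.015)&(h<.08)&~((h>.03)&(h<.056))
    A=np.polyfit(h[k],s[k],1); r=s[k]-np.polyval(A,h[k]); kk=abs(r)<.012
    A=np.polyfit(h[k][kk],s[k][kk],1); print(n,kk.sum(),"slope",A[0].round(3),"s at pipe mm",(A[1]*1000).round(1))
for a in sys.argv[1:]:
    n,*o=a.split(":"); run(n,[float(x) for x in o])
E
python3 pt2.py side0:.5463:.156:.16 side3:.5463:.156:.16 side4:.5132:.154:.2358 side7:.549:.0361:.16 side8:.5463:.0361:.16
```

```text
side0 167 slope 0.014 s at pipe mm 0.2
side3 198 slope 0.005 s at pipe mm -2.5
side4 221 slope -0.003 s at pipe mm -1.4
side7 238 slope 0.006 s at pipe mm -3.1
side8 207 slope 0.141 s at pipe mm -12.9
```

```bash
python3 -m crank '[[[0,0,0,0,98],[0,0,0,0,98]]]';python3 st.py; python3 -m crank '[[[3,0,1,0,98],[3,0,1,0,98],[3,0,1,0,98],[3,0,1,0,98]]]'; python3 st.py;python3 - <<'E'
from workcell import bot
from h import *
c=bot.camera("side"); np.savez("side9.npz",**c)
r=(slice(80,230),slice(150,300))
cv2.imwrite("pics/side9.png",cv2.resize(c["img"][r],None,fx=4,fy=4,interpolation=cv2.INTER_CUBIC))
E
python3 pt2.py side9:.5463:.0361:.16
```

```text
clock: 9.65
eef_pos: [0.5105, 0.0341, 0.233]
tool_rot: [-0.005, 1.0, 0.015, -0.009]
ft_force: [0.9, 0.1, 0.3]
grip_width: 0.0525
t 9.65 tcp [0.5105 0.0341 0.233 ] xyaw deg -179.42 z [-0.018   0.0302 -0.9994] F [0.9 0.1 0.3] w 0.0525 q [0.05 0.28 0.06 1.37 0.03 0.04]
clock: 10.15
eef_pos: [0.4976, 0.0341, 0.2289]
tool_rot: [-0.005, 1.0, 0.015, -0.009]
ft_force: [-0.4, -0.1, -1.2]
grip_width: 0.0527
t 10.15 tcp [0.4976 0.0341 0.2289] xyaw deg -179.42 z [-0.0181  0.0302 -0.9994] F [-0.4 -0.1 -1.2] w 0.0527 q [0.05 0.25 0.01 1.35 0.03 0.04]
side9 179 slope 0.081 s at pipe mm -22.3
```

View pics/side9.png

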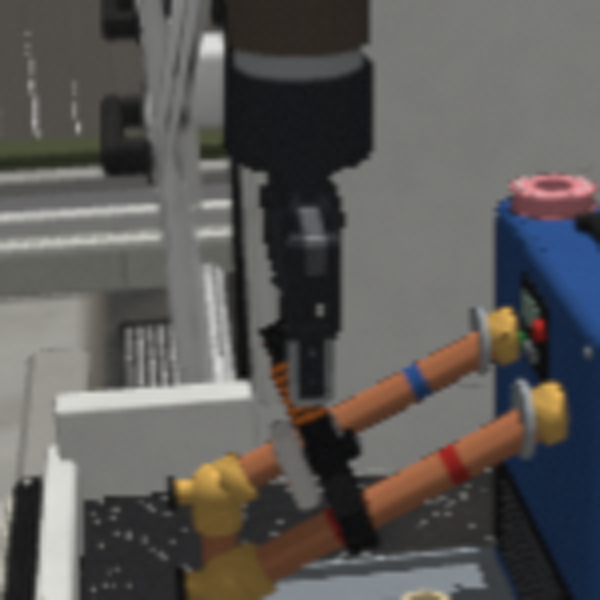

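```bash
python3 -m crank '[[[0,0,-1,0,150],[0,0,0,0,180],[0,0,0,0,180]]]';python3 st.py; python3 -m crank '[[[-9,0,-4,0,180],[-9,0,-4,0,180],[-9,0,-4,0,180],[0,0,0,0,180]]]'; python3 st.py;python3 - <<'E'
from workcell import bot
from h import *
c=bot.camera("side"); np.savez("side10.npz",**c)
E
python3 pt2.py side10:.5463:.0361:.16
```

```text
clock: 10.58
eef_pos: [0.4972, 0.034, 0.2301]
tool_rot: [-0.005, 1.0, 0.015, -0.009]
ft_force: [0.4, -0.3, -1.9]
grip_width: 0.0301
t 10.575 tcp [0.4972 0.034  0.2301] xyaw deg -179.42 z [-0.0183  0.0302 -0.9994] F [ 0.4 -0.3 -1.9] w 0.0301 q [0.05 0.25 0.02 1.35 0.03 0.04]
clock: 11.08
eef_pos: [0.5274, 0.034, 0.2426]
tool_rot: [-0.005, 1.0, 0.015, -0.008]
ft_force: [0.1, 0.1, -1.3]
grip_width: 0.0301
t 11.075 tcp [0.5274 0.034  0.2426] xyaw deg -179.43 z [-0.0169  0.0303 -0.9994] F [ 0.1  0.1 -1.3] w 0.0301 q [0.05 0.31 0.12 1.4  0.03 0.04]
side10 241 slope 0.061 s at pipe mm 12.9
```

```bash
python3 -m crank '[[[0,0,0,0,55],[0,0,0,0,55],[0,0,0,0,55],[0,0,0,0,55]]]'; python3 st.py;python3 - <<'E'
from workcell import bot
from h import *
c=bot.camera("side"); np.savez("side11.npz",**c)
r=(slice(80,230),slice(150,300))
cv2.imwrite("pics/side11.png",cv2.resize(c["img"][r],None,fx=4,fy=4,interpolation=cv2.INTER_CUBIC))
E
python3 pt2.py side11:.5463:.0361:.16;python3 pitch.py side11:.0361
```

```text
clock: 11.62
eef_pos: [0.5263, 0.034, 0.2425]
tool_rot: [-0.005, 1.0, 0.015, -0.009]
ft_force: [-0.4, 0.0, 0.2]
grip_width: 0.0673
t 11.625 tcp [0.5263 0.034  0.2425] xyaw deg -179.42 z [-0.018   0.0303 -0.9994] F [-0.4  0.   0.2] w 0.0673 q [0.05 0.3  0.12 1.4  0.03 0.04]
side11 216 slope -0.023 s at pipe mm 5.1
side11 h -12 n 15 s 5/50/95 [-44.2   0.6  12.3] y [-16.5 -13.8] or 0
side11 h -4 n 32 s 5/50/95 [-33.2   4.6  41. ] y [-19.5 -17.2] or 6
side11 h 4 n 45 s 5/50/95 [-39.3   5.5  39.1] y [-20.3 -17.8] or 18
side11 h 12 n 44 s 5/50/95 [-37.3   6.7  39.4] y [-20.4 -17.7] or 12
side11 h 20 n 33 s 5/50/95 [-3.4  5.3 12.2] y [-19.6 -17.5] or 0
side11 h 28 n 32 s 5/50/95 [-3.2  4.6 11.5] y [-16.6 -14.7] or 0
side11 h 36 n 36 s 5/50/95 [-3.7  5.4 17.6] y [-15.3 -13. ] or 0
side11 h 44 n 48 s 5/50/95 [-6.7  6.7 20.9] y [-14.7 -10.5] or 0
side11 h 52 n 37 s 5/50/95 [-2.7  9.6 19. ] y [-17.1 -11.4] or 0
side11 h 60 n 22 s 5/50/95 [-4.2  3.3 11. ] y [-22.9 -18.9] or 0
side11 h 68 n 25 s 5/50/95 [-4.   3.5 10.6] y [-25.9 -24. ] or 4
side11 h 76 n 31 s 5/50/95 [-4.5  4.4 11.3] y [-28.3 -26.8] or 29
side11 h 84 n 32 s 5/50/95 [-4.4  4.9 11.5] y [-30.  -28.2] or 28
side11 h 92 n 52 s 5/50/95 [-5.1  4.8 19.4] y [-31.9 -29.2] or 29
side11 h 100 n 80 s 5/50/95 [-5.4  5.2 24.2] y [-33.7  20.5] or 29
side11 h 108 n 96 s 5/50/95 [-5.8  5.  39.2] y [-33.7  22.5] or 25
```

View pics/side11.png

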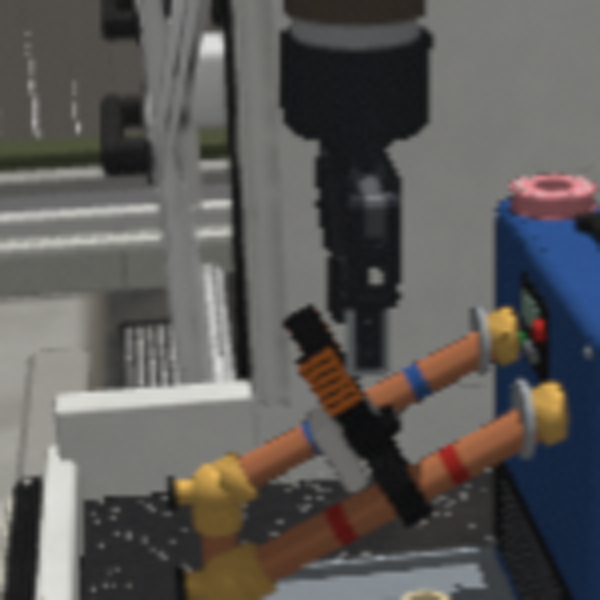

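```bash
python3 -m crank '[[[0,0,0,0,0],[0,0,0,0,0],[0,0,-15,0,0],[0,0,-30,0,0],[0,0,-45,0,0],[0,0,-30,0,0]]]'; python3 st.py; python3 -m crank '[[[50,0,0,0,0],[50,0,0,0,0],[50,0,0,0,0],[0,0,0,0,0]]]'; python3 st.py;python3 - <<'E'
from workcell import bot
from h import *
for n in("side","top"):
    c=bot.camera(n); np.savez(f"{n}12.npz",**c)
    r=(slice(80,230),slice(150,300)) if n=="side" else (slice(100,260),slice(140,300))
    cv2.imwrite(f"pics/{n}12.png",cv2.resize(c["img"][r],None,fx=3.7,fy=3.7,interpolation=cv2.INTER_CUBIC))
E
python3 pt2.py side12:.5463:.0361:.16;python3 pitch.py side12:.0361
```

```text
clock: 12.42
eef_pos: [0.5272, 0.0302, 0.3667]
tool_rot: [-0.005, 1.0, 0.015, -0.01]
ft_force: [0.4, -0.3, -0.1]
grip_width: 0.0857
t 12.425 tcp [0.5272 0.0302 0.3667] xyaw deg -179.41 z [-0.0209  0.0301 -0.9993] F [ 0.4 -0.3 -0.1] w 0.0857 q [0.04 0.31 0.44 1.73 0.03 0.03]
clock: 12.92
eef_pos: [0.3768, 0.0285, 0.3753]
tool_rot: [-0.005, 1.0, 0.015, -0.005]
ft_force: [1.0, 0.4, 0.3]
grip_width: 0.0852
t 12.925 tcp [0.3768 0.0285 0.3753] xyaw deg -179.43 z [-0.0096  0.0307 -0.9995] F [1.  0.4 0.3] w 0.0852 q [ 0.05 -0.02  0.08  1.68  0.03  0.04]
side12 206 slope -0.012 s at pipe mm 4.8
side12 h -12 n 14 s 5/50/95 [-44.2  -0.2  12.3] y [-16.5 -13.8] or 0
side12 h -4 n 39 s 5/50/95 [-28.1   6.1  40.7] y [-19.2 -17.3] or 8
side12 h 4 n 38 s 5/50/95 [-39.6   5.   40.9] y [-21.1 -17.7] or 15
side12 h 12 n 41 s 5/50/95 [-38.5   5.1  31.2] y [-21. -18.] or 11
side12 h 20 n 33 s 5/50/95 [-3.6  4.5 11.9] y [-19.6 -17.6] or 0
side12 h 28 n 34 s 5/50/95 [-3.1  4.6 12. ] y [-16.9 -14.8] or 0
side12 h 36 n 33 s 5/50/95 [-5.5  4.1 14.9] y [-14.8 -12.4] or 0
side12 h 44 n 49 s 5/50/95 [-6.2  8.4 20.4] y [-14.9 -11. ] or 0
side12 h 52 n 33 s 5/50/95 [-3.  9. 18.] y [-17.  -13.7] or 0
side12 h 60 n 20 s 5/50/95 [-2.7  3.4 10.5] y [-21.6 -19.8] or 0
side12 h 68 n 24 s 5/50/95 [-3.   4.2 10.8] y [-24.8 -23.5] or 5
side12 h 76 n 25 s 5/50/95 [-2.9  4.1 11.7] y [-28.5 -27. ] or 24
side12 h 84 n 35 s 5/50/95 [-4.3  4.9 11.5] y [-30.6 -27.9] or 32
side12 h 92 n 47 s 5/50/95 [-5.6  3.9 11.8] y [-31.6 -29.1] or 31
side12 h 100 n 64 s 5/50/95 [-5.5  2.6 10.7] y [-32.7  -5.8] or 32
side12 h 108 n 64 s 5/50/95 [-6.4  2.  10.3] y [-34.4 -28.2] or 23
```

View pics/side12.png

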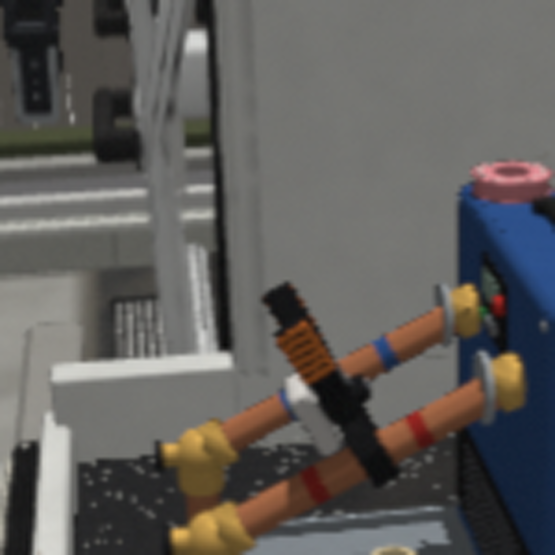

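View pics/top12.png

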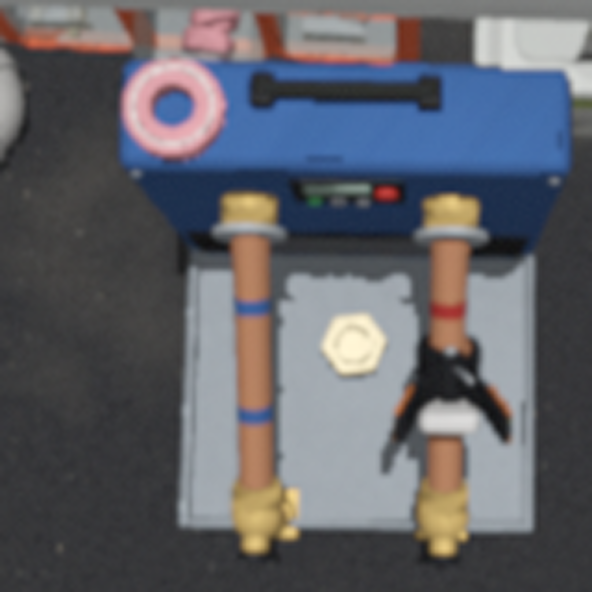

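```bash
python3 - <<'E'
from workcell import bot
print(bot.job_done())
E
```

```text
the job is handed in; nothing more can be done
None
```

I moved the thermometer from the return pipe to the flow pipe and handed the job in at about 13 s of the 43 s. The tool reported no verdict.

**What happened:** I squeezed it open, lifted it off the return pipe and lowered it over the flow pipe. During the first, slow release it swung about 8° out of square and slid about 13 mm downhill, still held loosely by the fingers. One attempt to nudge it straight mostly slid it further down the pipe. I squeezed it open again without lifting it off, moved it back uphill and let go quickly. It then snapped square onto the pipe.

**Last checks, with the arm clear:**
- **Position:** the jaws are centred about 5 mm uphill of the midpoint between the red bands. They cover about -4 to +14 mm, against band edges at ±30 mm.
- **Squareness:** it is square to the pipe within about 1°. A slight sideways lean of 1–2° about the pipe may remain.
- **Fully home:** the near jaw sits within about 1 mm of the closed reading taken on the return pipe. The far jaw's surface was not measured; in the top view both jaws look closed round the pipe.
- **Forces:** the highest I read at the wrist was about 16 N, when the pipe touched the inside of the open jaws. Readings were taken only between moves.
- **Loose items:** the thread tape and the brass union look unmoved in the last pictures. The tape measure and the tin were outside the last cropped views, and the arm never went near them after the first crossing at height.

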